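# Pair the returned couplers with their samples

## Task

Pick up the grey nylon block and use it, not your fingers, to sweep all three mortar chips along the front of the slotted stand until they lie past one end of the stand, and leave the block standing released clear of the strip in front of the stand. Then pair the two loose rusty couplers with the zinc samples: slide each along the sheet, without lifting or tipping it, into the tapered notch in front of the sample of its own kind (double with double, half with half) until its upright-axis ring is fully home against both sides of the notch. Leave the depth gauge, the spanner and the tin alone.

Things in the scene. Friction and masses are not known exactly. Their poses are not given: they have to be found in the camera images.
- stand: Fixed dark steel stand, 270 mm long (x +-135), front at y 0 facing -y (robot's right), back at y +240 mm. Two V notches open to -y at x -75 and +75 mm: mouth 96 mm, sides at 45 deg, walls 45 mm high; the sheet runs on into them. 12 mm base plate behind. Origin: middle of the front, at the sheet's top (3 mm over z = 0). Strip in front: y 0 to -150 mm between the ends.
- double_sample: Zinc sample fixed on the stand behind either notch, its +y towards the notch. Double coupler: front ring, axis upright, 76 mm outside, 60 mm hole open right through, 50 mm high, side lug to x +48 mm; 80 mm behind (-y) a like ring, axis level along x, 50 mm wide, top 76 mm; tail ends at y -129 mm. Origin: upright ring's axis, underside.
- half_sample: Zinc sample fixed on the stand behind either notch, its +y towards the notch. Half coupler: one ring, axis upright, 76 mm outside, 60 mm hole open right through, 50 mm high, side lug to x +48 mm; behind (-y) an upright plate 66 mm wide, 56 high, y -37 to -47 mm, then stud and nut to y -89 mm. Origin: upright ring's axis, underside.
- double_seat (a point): Point on the sheet, in the notch in front of the double sample, where the origin of a fully home loose coupler lies (6 mm in front of the mouth line, on the notch's middle).
- half_seat (a point): The same for the half sample's notch.
- double: Loose, rusty, flat on the sheet, ring roughly towards the stand (+y); slides under 3 to 12 N. 0.7 to 0.9 kg. Double coupler: front ring, axis upright, 76 mm outside, 60 mm hole open right through, 50 mm high, side lug to x +48 mm; 80 mm behind (-y) a like ring, axis level along x, 50 mm wide, top 76 mm; tail ends at y -129 mm. Origin: upright ring's axis, underside.
- half: Loose, rusty, flat on the sheet, ring roughly towards the stand (+y); slides under 3 to 12 N. 0.45 to 0.65 kg. Half coupler: one ring, axis upright, 76 mm outside, 60 mm hole open right through, 50 mm high, side lug to x +48 mm; behind (-y) an upright plate 66 mm wide, 56 high, y -37 to -47 mm, then stud and nut to y -89 mm. Origin: upright ring's axis, underside.
- block: Loose grey nylon scraper block standing on the sheet, about 0.28 kg: 30 mm thick (local x), 110 mm wide (local y), 80 mm high. Origin: centre of its underside.
- chip1: Loose mortar chip, about 32 by 30 mm, 16 mm high, about 30 g, in the strip in front of the stand. Origin: centre of its underside.
- chip2: Loose mortar chip, about 32 by 30 mm, 16 mm high, about 30 g, in the strip in front of the stand. Origin: centre of its underside.
- chip3: Loose mortar chip, about 32 by 30 mm, 16 mm high, about 30 g, in the strip in front of the stand. Origin: centre of its underside.
- gauge: Bystander: T-shaped brass depth gauge lying on the sheet, rod 150 mm (local x, -50 to +100 mm), crossbar 100 mm (local y), 16 mm high. Origin: underside, middle of the crossbar.
- spanner: Bystander: steel spanner 190 mm long lying along its local x. Origin: middle of its underside.
- tin: Bystander: closed grey tin 70 mm across, 90 mm high. Origin: centre of its underside.
Not all that is in view belongs to the job. Leave any blue or yellow look-alike of the half alone.

How it is judged:
By the outcome, as a careful person would: the job done as asked, in the order asked, and still so for the second after the job is handed in, with the robot touching nothing.
It also fails if it takes over 72 s, if anything falls off the work surface, if the arm or the gripper's body presses on something with over 40 N, if the wrist force passes 120 N, or if a joint passes its speed limit or range.

## Robot

A 6-joint arm with a two-finger parallel gripper is mounted at the origin on the work surface. World frame = base frame: x ahead of the robot, y to its left, z up, the work surface at z = 0. Lengths are in m, angles in degrees, forces in N, time in s.
With the tool pointing down it reaches from about 0.4 to 0.825 m from the base axis. Payload 7 kg.
Tool frame: the origin (TCP) lies on the centre line of the jaws, within the pads' length; the fingertips stand 19 mm ahead of it and the grasp point (between the pads) is the TCP; z points along the fingers, y is the line along which they close (so a half turn about z gives the same grasp; the last joint's range is limited). The gripper opens to 88 mm and grips with 3 to 60 N. Pads are 19 mm wide; open, the fingers measure 130 mm over their backs; the gripper's body (78 mm by 193 mm) begins 47 mm behind the grasp point.
Start: joints at [-49.441, 20.546, 0.682, 0, -70.136, -16.507], TCP at [0.275, -0.616, 0.246] pointing down, gripper open.
Joint ranges: [-176.03, 176.03], [-82.01, 121.73], [-58.28, 71.71], [-173.87, 95.51], [-174.79, -0.11], [-173.66, 173.66]. Speed limits (degrees/s): [136.94, 136.94, 172.46, 180, 180, 180].

## Interface

Orientations are given as [roll, pitch, yaw] about the fixed x, y, z axes, in that order (R = Rz(yaw) Ry(pitch) Rx(roll)).
In Python, from plant import ctrl gives the robot as it stands.
- The arm moves only by the tool move_arm, never from a script. Its argument "motion" is a list of rows, each a list of 3 entries, a list of its own where there are three numbers: the shift along the tool's x, y, z in mm, then the turn, a rotation vector about the tool's x, y, z in degrees, then the closure, from 0 (fully open) to 1 (shut). A call has 1 to 10 rows; each row is the pose to reach, as a shift and turn from the pose commanded when the call began, along the tool's axes at that moment; what a row does not reach only later rows make up. A row lasts 1/12 s, in which the tool goes at most 41.7 mm and 7.16 degrees, less where a joint would pass 70% of its speed; a pose out of reach is approached as far as the arm can. A call with a gripper value outside its range is refused whole. The fingers move at their own pace and stop on an object; the grip force is fixed at half the most. Time passes only in rows, so rows that repeat a pose let the fingers close. It gives the time, the measured TCP pose, the force, the opening and the grip force at its end, in the units of the state.
- ctrl.get_obs(): the state, without advancing time (a new reading comes with each control period).
- ctrl.snapshot(name): name is "scene" or "top" or "wrist"; returns a dict with "color" (480x640x3 uint8, blue, green, red), "camera_matrix" (3x3 intrinsics, pixels), "k1" (the pictures are not rectified: a ray, as slopes to the right and down, at radius r is drawn at 1 + k1 r^2 times it, then the intrinsics apply), "cam_to_world" (4x4, takes a point from camera to world coordinates). Camera axes: x right, y up, looking along -z (the intrinsics and any distortion apply to the point x, -y, -z); pixel columns grow to the right and rows downward; lengths in m; the calibration is good to about 2 mm. A picture is of the moment at which its call begins. There is no depth.
- ctrl.close_job(): hands the job in; it is judged then, once.
The state is a dict: "clock": time; "joint_pos": joint angles; "qvel": joint speeds; "tau": joint torques, N m; "tool_pos": TCP position; "orientation": TCP orientation; "force": force on the tool from outside, world axes, zero at the start; "moment": the same for the moment, N m; "opening": finger opening in m; "gripper_force": force on a finger pad.
Only numpy, scipy, OpenCV 4.12 (cv2) and the standard library are available. Lean on these libraries where they do the work, as an engineer would, in place of code of your own. Each camera call takes 0.05 s, during which the arm holds its last target. There are 200 camera calls.

## Working session

There is one attempt and no reset: what is moved stays moved. The work goes in short steps, Python scripts to look and compute and a tool call to move; the robot and the scene stay as the last step left them, time stands still between calls to the robot, and variables do not carry over. Pictures are saved under pics/ and viewed, at most 10 in all, crops included, and the job is handed in when it is done.

Besides the shell and the picture viewer there is one more tool, called after "Emit:" as name(argument=value, ...) on one line, values as JSON. move_arm: Moves the arm, as the interface text tells. Its arguments: {"type":"object","properties":{"motion":{"type":"array"}},"required":["motion"]}

```bash
mkdir -p pics; ls; python3 - <<'E'
from plant import ctrl
import cv2
for n in("scene","top"):
    s=ctrl.snapshot(n); cv2.imwrite(f"pics/{n}0.png",s["color"]); print(n,s["camera_matrix"],s["k1"],s["cam_to_world"])
o=ctrl.get_obs(); print(o)
E
```

```text
pics
scene [[537.94807658   0.         318.37724237]
 [  0.         537.94807658 244.49787678]
 [  0.           0.           1.        ]] -0.0365071570499433 [[-0.40692897 -0.57526167  0.70956523  1.56961917]
 [ 0.91337276 -0.24551997  0.32476169  0.46928744]
 [-0.01261052  0.78025249  0.62533753  0.97175078]
 [ 0.          0.          0.          1.        ]]
top [[437.77380218   0.         326.808404  ]
 [  0.         437.77380218 238.06787758]
 [  0.           0.           1.        ]] -0.09542732465850993 [[-0.00686822  0.9843189  -0.1762644   0.32738296]
 [-0.99997318 -0.0063124   0.0037139  -0.02135852]
 [ 0.00254301  0.17628518  0.98433585  0.9371824 ]
 [ 0.          0.          0.          1.        ]]
{'clock': 0.1, 'joint_pos': array([-4.94413803e+01,  2.05880080e+01,  6.39376620e-01, -1.75497654e-02,
       -7.01374147e+01, -1.65071645e+01]), 'qvel': array([-0.03771051, -0.16121611,  0.13036073,  0.09711275,  0.0040931 ,
        0.07439434]), 'tau': array([-1.34716884e-03, -5.84165025e+01,  2.93749791e+01,  7.01562658e+00,
        1.02067858e-02, -7.19893751e-05]), 'tool_pos': array([ 0.27490951, -0.61602706,  0.244712  ]), 'orientation': array([ 1.79912812e+02, -8.63211089e-03, -1.55954513e+02]), 'force': array([-0.58277519, -0.54043421, -0.45092532]), 'moment': array([ 0.01355169,  0.01680226, -0.00404472]), 'gripper_force': 0.0, 'opening': 0.08793607709955165}
```

View pics/top0.png

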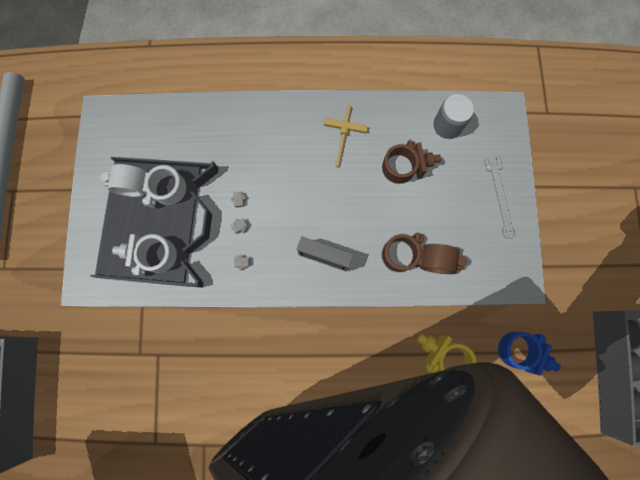

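View pics/scene0.png

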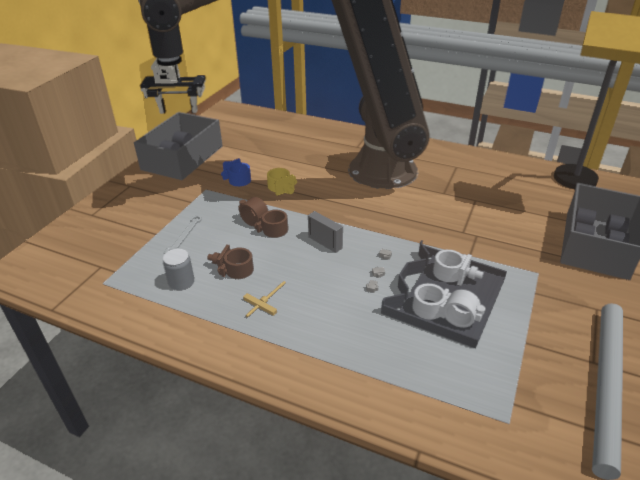

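The top view is oriented with +x up and +y left.

**What could be mistaken for each target:**
- Half: rusty (405,163), blue (525,352) and yellow (447,355). I choose the rusty one, which has a plate and stud.
- Double: rusty (405,253), with two rings.
- Block: grey (327,253). The tin at (457,115) is also grey.
- Samples: the double is at (165,185) in the upper notch and the half at (155,252) in the lower notch.

So the two couplers have to swap sides.

```bash
cat > h.py <<'E'
import numpy as np, cv2
from plant import ctrl
def ray(s,p,z):
    K=s["camera_matrix"];k=s["k1"];T=s["cam_to_world"]
    d=np.array([(p[0]-K[0,2])/K[0,0],(p[1]-K[1,2])/K[1,1]]);u=d.copy()
    for _ in range(20): u=d/(1+k*(u@u))
    v=T[:3,:3]@np.array([u[0],-u[1],-1]);o=T[:3,3]
    return (o+v*(z-o[2])/v[2])[:2]
def mask(img,f):
    hsv=cv2.cvtColor(img,cv2.COLOR_BGR2HSV); return f(hsv)
def rust(img):
    h=cv2.cvtColor(img,cv2.COLOR_BGR2HSV)
    return ((h[...,0]<14)&(h[...,1]>110)&(h[...,2]<140)&(h[...,2]>15)).astype(np.uint8)*255
def rings(s,z=0.053,roi=(60,90,545,305)):
    """inner hole contours of rusty things -> hole centre (at top rim z), outer centroid"""
    m=rust(s["color"]);q=np.zeros_like(m);a,b,c,d=roi;q[b:d,a:c]=m[b:d,a:c]
    cs,hi=cv2.findContours(q,cv2.RETR_CCOMP,cv2.CHAIN_APPROX_NONE)
    out=[]
    for i,c in enumerate(cs):
        if cv2.contourArea(c)>400 and hi[0][i][3]<0:
            M=cv2.moments(c);out.append(("body",cv2.contourArea(c),M["m10"]/M["m00"],M["m01"]/M["m00"],cv2.boundingRect(c)))
        elif hi[0][i][3]>=0 and cv2.contourArea(c)>60:
            out.append(("hole",cv2.contourArea(c),cv2.fitEllipse(c)))
    return out
E
python3 - <<'E'
from h import *
s=ctrl.snapshot("top");im=s["color"]
for r in rings(s):print(r)
for n,p,z in [("wall top far tip",(215,163),.048),("near tip",(200,285),.048),("back far",(114,158),.015),("back near",(95,276),.015),("dring",(163,180),.065),("hring",(155,247),.065),("chips",(239,199),.015),("",(239,226),.015),("",(242,262),.015),("sheet",(83,95),.003),("",(62,306),.003),("",(525,92),.003),("",(544,303),.003),("blkL",(302,238),.083),("blkR",(352,254),.083),("gauge tip",(338,165),.01)]:
    print(n,ray(s,p,z).round(4))
a=cv2.resize(im[150:300,85:255],None,fx=3.5,fy=3.5,interpolation=cv2.INTER_CUBIC)
b=cv2.resize(im[220:280,285:375],(595,397),interpolation=cv2.INTER_CUBIC)
cv2.imwrite("pics/c1.png",a);
c=cv2.resize(im[130:285,290:475],None,fx=3.5,fy=3.5,interpolation=cv2.INTER_CUBIC);cv2.imwrite("pics/c2.png",c)
E
```

```text
('body', 405.0, 420.69465020576126, 253.83662551440327, (386, 235, 50, 36))
('body', 1241.5, 406.0336957980937, 162.5494697274802, (383, 141, 57, 41))
('hole', 526.0, ((398.9881896972656, 164.9324188232422), (23.548524856567383, 27.82117462158203), 99.28475189208984))
wall top far tip [0.6519 0.2143]
near tip [0.3909 0.2349]
back far [0.6805 0.4577]
back near [0.4122 0.478 ]
dring [0.6099 0.3192]
hring [0.4673 0.3269]
chips [0.5804 0.1663]
 [0.5202 0.1645]
 [0.442  0.1559]
sheet [0.8488 0.5604]
 [0.3471 0.5566]
 [ 0.8464 -0.5011]
 [ 0.3484 -0.4956]
blkL [0.4808 0.0246]
blkR [ 0.4481 -0.074 ]
gauge tip [ 0.6584 -0.0509]
```

View pics/c1.png

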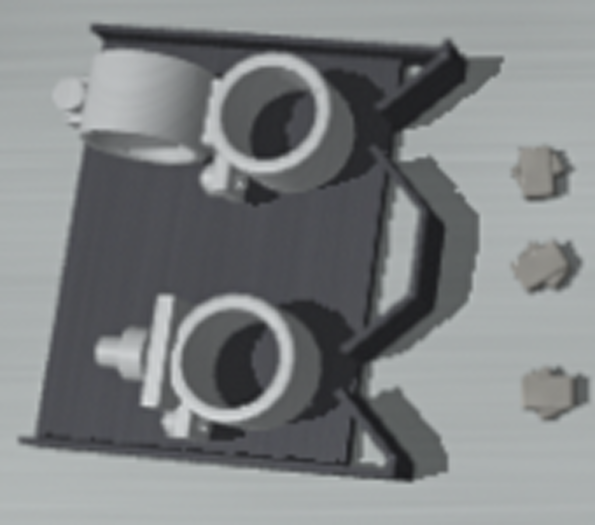

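View pics/c2.png

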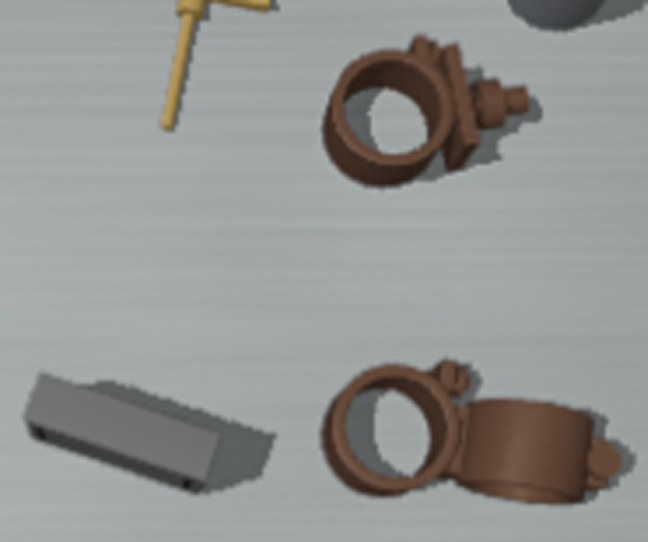

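The top-left crop shows the stand with its front tips at about (213,163) and (202,287). The double sample is behind the +x notch, the half sample behind the -x notch, and the chips are at column ~240. The other crop confirms the half (plate and stud) at +x, the double (two rings) at -x, and the block tilted about -18°. First move: above the block.

```bash
cat >> h.py <<'E'
from scipy.spatial.transform import Rotation as Ro
def to(x,y,z,yaw,o=None):
    o=o or ctrl.get_obs(); R=Ro.from_euler("xyz",o["orientation"],degrees=True)
    d=R.inv().apply(np.array([x,y,z])-o["tool_pos"])*1000
    t=(R.inv()*Ro.from_euler("xyz",[180,0,yaw],degrees=True)).as_rotvec(degrees=True)
    print("shift",d.round(1),"turn",t.round(2),"rows",round(max(np.linalg.norm(d)/41.7,np.linalg.norm(t)/7.16),1))
E
python3 - <<'E'
from h import *
s=ctrl.snapshot("top")
for p in [(28,425),(205,492)]: print(ray(s,(290+p[0]/3.5,130+p[1]/3.5),.003))
to(.45,-.02,.24,-108.3)
E
```

```text
[0.4657904  0.03745151]
[ 0.42366096 -0.07099862]
shift [-402.8  473.1    5.4] turn [ 6.000e-02  2.000e-02 -4.765e+01] rows 14.9
```

Emit:
move_arm(motion=[[[-403,473,5],[0,0,-48],0],[[-403,473,5],[0,0,-48],0],[[-403,473,5],[0,0,-48],0],[[-403,473,5],[0,0,-48],0],[[-403,473,5],[0,0,-48],0],[[-403,473,5],[0,0,-48],0],[[-403,473,5],[0,0,-48],0],[[-403,473,5],[0,0,-48],0],[[-403,473,5],[0,0,-48],0],[[-403,473,5],[0,0,-48],0]])

```text
clock: 1.03
tool_pos: [0.3925, -0.2148, 0.2424]
orientation: [-180.0, 0.0, -108.0]
force: [1.2, -0.2, -0.2]
opening: 0.0876
gripper_force: 0.0
```

```bash
python3 - <<'E'
from h import *
to(.454,-.02,.24,-108.3)
print(ctrl.get_obs()["tool_pos"])
E
```

```text
shift [-204.2    1.6    2.5] turn [-0.04  0.01  0.34] rows 4.9
[ 0.39252929 -0.2147675   0.24240592]
```

Emit:
move_arm(motion=[[[-200,2,2],[0,0,0],0],[[-200,2,2],[0,0,0],0],[[-200,2,2],[0,0,0],0],[[-200,2,2],[0,0,0],0],[[-200,2,2],[0,0,0],0],[[-200,2,2],[0,0,0],0],[[-200,2,2],[0,0,0],0]])

```text
clock: 1.62
tool_pos: [0.4525, -0.0241, 0.2401]
orientation: [180.0, -0.0, -107.7]
force: [-0.3, -0.7, 0.5]
opening: 0.0877
gripper_force: 0.0
```

```bash
python3 - <<'E'
from h import *
o=ctrl.get_obs();print(o["tool_pos"],o["orientation"])
s=ctrl.snapshot("wrist");cv2.imwrite("pics/w1.png",s["color"]);np.set_printoptions(suppress=True);print(s["cam_to_world"].round(3),s["camera_matrix"],s["k1"])
E
```

```text
[ 0.45253557 -0.02413363  0.24006251] [ 1.79980971e+02 -1.05628232e-02 -1.07742667e+02]
[[-0.953 -0.293 -0.084  0.43 ]
 [ 0.304 -0.914 -0.268 -0.097]
 [ 0.002 -0.281  0.96   0.378]
 [ 0.     0.     0.     1.   ]] [[404.30554566   0.         314.58234046]
 [  0.         404.30554566 242.65689585]
 [  0.           0.           1.        ]] -0.07083377458441292
```

View pics/w1.png

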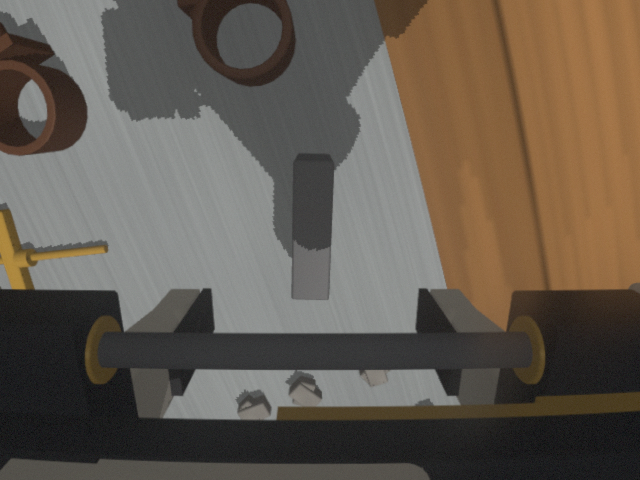

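The block appears as a strip with top corners (295,162), (333,162), (329,299) and (292,299), centred between the jaws.

```bash
python3 - <<'E'
from h import *
s=ctrl.snapshot("wrist")
P=[ray(s,p,.083) for p in [(295,162),(333,162),(329,299),(292,299)]];P=np.array(P);print(P.round(4),P.mean(0))
d=(P[3]+P[2]-P[0]-P[1])/2;print(np.linalg.norm(d),np.degrees(np.arctan2(-d[0],d[1])),np.linalg.norm(P[0]-P[1]))
c=P.mean(0);y=np.degrees(np.arctan2(-d[0],d[1]))
to(c[0],c[1],.068,-90+y)
E
```

```text
[[ 0.4501 -0.0776]
 [ 0.424  -0.0692]
 [ 0.4586  0.0323]
 [ 0.4865  0.0233]] [ 0.45481434 -0.02281503]
0.10725484220732544 -19.31356364180965 0.027391060313917453
shift [ -3.9  -1.8 172.1] turn [ 0.02 -0.02  1.39] rows 4.1
```

Emit:
move_arm(motion=[[[-4,-2,40],[0,0,1.4],0],[[-4,-2,80],[0,0,1.4],0],[[-4,-2,120],[0,0,1.4],0],[[-4,-2,150],[0,0,1.4],0],[[-4,-2,172],[0,0,1.4],0],[[-4,-2,172],[0,0,1.4],0],[[-4,-2,172],[0,0,1.4],1],[[-4,-2,172],[0,0,1.4],1],[[-4,-2,172],[0,0,1.4],1],[[-4,-2,172],[0,0,1.4],1]])

```text
clock: 2.55
tool_pos: [0.4565, -0.0224, 0.0698]
orientation: [-179.9, 0.1, -109.4]
force: [-0.7, -0.3, -0.8]
opening: 0.0665
gripper_force: 0.0
```

Emit:
move_arm(motion=[[[0,0,0],[0,0,0],1],[[0,0,0],[0,0,0],1],[[0,0,0],[0,0,0],1],[[0,0,0],[0,0,0],1]])

```text
clock: 2.88
tool_pos: [0.4556, -0.0224, 0.0685]
orientation: [-180.0, 0.0, -109.3]
force: [-0.3, -0.3, -0.4]
opening: 0.0397
gripper_force: 0.0
```

```bash
python3 - <<'E'
from h import *
to(.385,.155,.09,-94)
E
```

```text
shift [-144.1  125.3  -21.5] turn [ -0.03   0.02 -15.34] rows 4.6
```

Emit:
move_arm(motion=[[[0,0,0],[0,0,0],1],[[0,0,0],[0,0,0],1],[[0,0,-25],[0,0,0],1],[[-40,35,-25],[0,0,-5],1],[[-70,63,-25],[0,0,-9],1],[[-100,90,-25],[0,0,-12],1],[[-130,115,-25],[0,0,-15],1],[[-152,123,-25],[0,0,-15.3],1],[[-152,123,-25],[0,0,-15.3],1],[[-152,123,-25],[0,0,-15.3],1]])

```text
clock: 3.72
tool_pos: [0.3892, 0.1631, 0.093]
orientation: [180.0, -0.0, -93.9]
force: [0.6, -0.8, -3.5]
opening: 0.0299
gripper_force: 30.0
```

```bash
python3 - <<'E'
from h import *
print({k:v for k,v in ctrl.get_obs().items() if k in("force","gripper_force","opening")})
to(.385,.163,.0695,-94)
s=ctrl.snapshot("top");cv2.imwrite("pics/t2.png",cv2.resize(s["color"][140:320,180:380],None,fx=3,fy=3))
E
```

```text
{'force': array([ 0.55420675, -0.80679319, -3.48987712]), 'gripper_force': 29.99929279088974, 'opening': 0.029926680825469988}
shift [ 0.3  4.2 23.5] turn [ 0.02 -0.01  0.14] rows 0.6
```

View pics/t2.png

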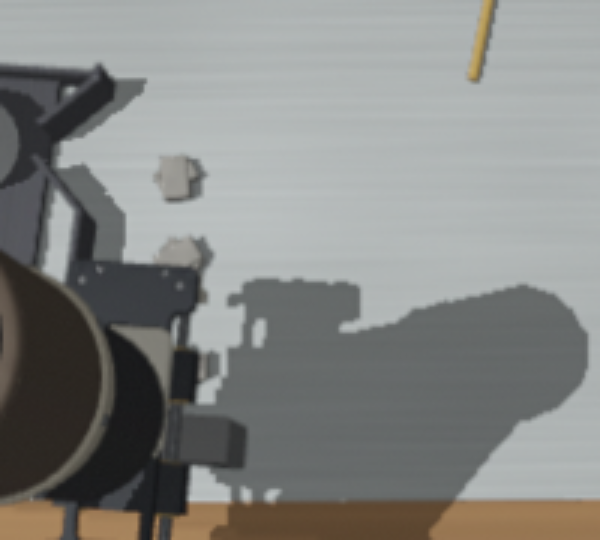

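The block is gripped (30 N) and hanging clear, below chip 3 at crop (207,362). I lower it and sweep along tool -y.

Emit:
move_arm(motion=[[[0,0,12],[0,0,0],1],[[0,0,23],[0,0,0],1],[[0,0,23.5],[0,0,0],1],[[0,-12,23.5],[0,0,0],1],[[0,-30,23.5],[0,0,0],1],[[0,-50,23.5],[0,0,0],1],[[0,-70,23.5],[0,0,0],1],[[0,-90,23.5],[0,0,0],1],[[0,-110,23.5],[0,0,0],1],[[0,-130,23.5],[0,0,0],1]])

```text
clock: 4.6
tool_pos: [0.52, 0.1508, 0.0696]
orientation: [179.9, -0.1, -94.2]
force: [-0.2, 1.1, -4.1]
opening: 0.0302
gripper_force: 30.0
```

Emit:
move_arm(motion=[[[0,-20,0],[0,0,0],1],[[0,-40,0],[0,0,0],1],[[0,-60,0],[0,0,0],1],[[0,-80,0],[0,0,0],1],[[0,-100,0],[0,0,0],1],[[0,-120,0],[0,0,0],1],[[0,-140,0],[0,0,0],1],[[0,-155,0],[0,0,0],1],[[0,-165,0],[0,0,0],1],[[0,-170,0],[0,0,0],1]])

```text
clock: 5.43
tool_pos: [0.6896, 0.1389, 0.0691]
orientation: [179.9, -0.0, -94.2]
force: [-1.5, -0.2, -2.3]
opening: 0.0299
gripper_force: 30.0
```

```bash
python3 - <<'E'
from h import *
s=ctrl.snapshot("scene");t=ctrl.snapshot("top")
cv2.imwrite("pics/t3.png",np.hstack([cv2.resize(s["color"][200:360,320:520],(400,320)),cv2.resize(t["color"][80:300,60:335],(400,320))]))
to(.71,.142,.0692,-94)
E
```

```text
shift [ -4.  -20.8  -0. ] turn [ 0.05 -0.02 -0.12] rows 0.5
```

View pics/t3.png

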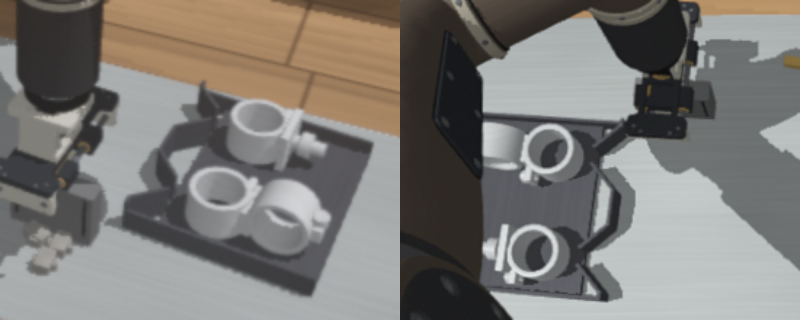

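All three chips are ahead of the block, just past the +x end. I push 35 mm further for margin, release and lift.

Emit:
move_arm(motion=[[[0,-12,0],[0,0,0],1],[[0,-24,0],[0,0,0],1],[[0,-32,0],[0,0,0],1],[[0,-35,0],[0,0,0],1],[[0,-35,0.3],[0,0,0],1],[[0,-35,0.3],[0,0,0],0],[[0,-35,0.3],[0,0,0],0],[[0,-35,0.3],[0,0,0],0],[[0,-35,0.3],[0,0,0],0],[[0,-35,0.3],[0,0,0],0]])

```text
clock: 6.37
tool_pos: [0.7239, 0.1381, 0.0699]
orientation: [-180.0, 0.0, -94.0]
force: [0.1, 0.0, 0.5]
opening: 0.0576
gripper_force: 0.0
```

Emit:
move_arm(motion=[[[0,0,-10],[0,0,0],0],[[0,0,-40],[0,0,0],0],[[0,0,-80],[0,0,0],0],[[0,0,-120],[0,0,0],0],[[30,20,-130],[0,0,0],0],[[70,40,-130],[0,0,0],0.5],[[110,60,-130],[0,0,0],1],[[140,80,-130],[0,0,0],1],[[170,100,-130],[0,0,0],1],[[200,120,-130],[0,0,0],1]])

```text
clock: 7.2
tool_pos: [0.5887, -0.0546, 0.2006]
orientation: [-179.9, 0.0, -94.1]
force: [0.7, -0.5, -0.8]
opening: 0.0599
gripper_force: 0.0
```

```bash
python3 - <<'E'
from h import *
s=ctrl.snapshot("top");c=ctrl.snapshot("scene")
cv2.imwrite("pics/t4.png",np.hstack([cv2.resize(c["color"][180:370,200:460],(400,300)),cv2.resize(s["color"][80:290,180:460],(400,300))]))
for r in rings(s):print(r)
o=ctrl.get_obs();print(o["tool_pos"])
# c2 crop based: double hole rim ellipse and tail; half
f=lambda p:(290+p[0]/3.5,130+p[1]/3.5)
for n,p,z in [("dL",(323,430),.053),("d rim",(397,428),.053),("d tail",(625,458),.04),("d rear c",(528,450),.079),("h rim",(392,107),.053),("h stud",(525,99),.03),("h platemid",(461,105),.059)]:print(n,ray(s,f(p),z).round(4))
E
```

```text
[ 0.5869962  -0.0563311   0.20103458]
dL [ 0.4543 -0.1379]
d rim [ 0.4551 -0.1813]
d tail [ 0.4378 -0.3202]
d rear c [ 0.4382 -0.2512]
h rim [ 0.6526 -0.1862]
h stud [ 0.6665 -0.275 ]
h platemid [ 0.6517 -0.2273]
```

View pics/t4.png

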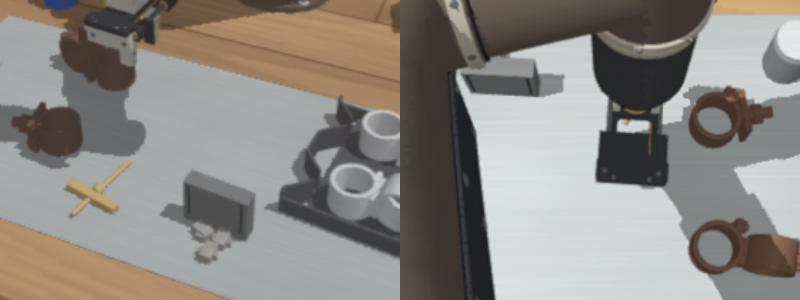

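The block stands released past the +x end with the chips beyond it. Next, the double: closed fingers above its ring.

```bash
python3 - <<'E'
from h import *
to(.455,-.181,.19,-97)
E
```

```text
shift [134.1 122.5  10.9] turn [-0.03  0.02  2.78] rows 4.4
```

Emit:
move_arm(motion=[[[134,122,11],[0,0,2.8],1],[[134,122,11],[0,0,2.8],1],[[134,122,11],[0,0,2.8],1],[[134,122,11],[0,0,2.8],1],[[134,122,11],[0,0,2.8],1],[[134,122,11],[0,0,2.8],1],[[134,122,11],[0,0,2.8],1],[[134,122,11],[0,0,2.8],1]])

```text
clock: 7.97
tool_pos: [0.4599, -0.178, 0.1892]
orientation: [-179.9, 0.0, -96.8]
force: [-0.6, -0.3, 1.3]
opening: 0.0018
gripper_force: 0.0
```

```bash
python3 - <<'E'
from h import *
s=ctrl.snapshot("wrist");cv2.imwrite("pics/w2.png",s["color"])
o=ctrl.get_obs();print(o["tool_pos"],o["orientation"],o["opening"])
E
```

```text
[ 0.4599647  -0.17773467  0.18893262] [-1.79937442e+02  3.17186872e-04 -9.68149635e+01] 0.0011853247184722229
```

View pics/w2.png

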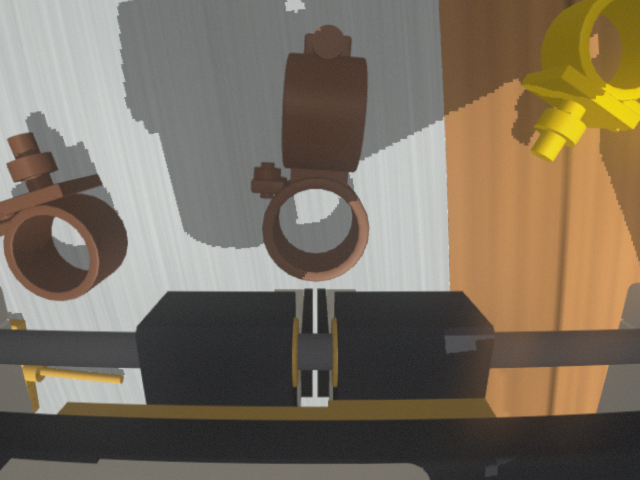

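The wrist view shows the double's rim centred at (315,228) with its tail at (327,40), and the half's rim at (52,252) with its stud at (22,142).

```bash
python3 - <<'E'
from h import *
s=ctrl.snapshot("wrist")
for r in rings(s,roi=(0,0,440,300)):print(r)
c=ray(s,(315.5,228),.053);print("d",c,"edges",[np.linalg.norm(ray(s,p,.053)-c) for p in [(263,228),(368,228),(315,280)]])
t=ray(s,(327,40),.041);q=ray(s,(325,70),.079);d=c-t;print("tail",t,np.degrees(np.arctan2(-d[0],d[1])))
h=ray(s,(52,252),.053);st=ray(s,(22,142),.031);d=h-st;print("half",h,st,np.degrees(np.arctan2(-d[0],d[1])))
to(c[0],c[1],.043,-97)
E
```

```text
('body', 1923.0, 31.499046628531808, 218.93560409083028, (0, 184, 95, 115))
d [ 0.45873905 -0.1843624 ] edges [np.float64(0.03674444118485082), np.float64(0.03675434404821174), np.float64(0.03896321726666258)]
tail [ 0.43669079 -0.30642051] -10.23934144463911
half [ 0.65304814 -0.18954296] [ 0.6679023  -0.27045268] 10.403048681265862
shift [  6.9   0.5 145.7] turn [-0.04  0.    0.21] rows 3.5
```

Emit:
move_arm(motion=[[[6.5,0.5,40],[0,0,0],1],[[6.5,0.5,80],[0,0,0],1],[[6.5,0.5,105],[0,0,0],1],[[6.5,0.5,120],[0,0,0],1],[[6.5,0.5,130],[0,0,0],1],[[6.5,0.5,138],[0,0,0],1],[[6.5,0.5,145],[0,0,0],1],[[6.5,0.5,145],[0,0,0],1]])

```text
clock: 8.73
tool_pos: [0.4575, -0.1841, 0.0423]
orientation: [179.9, -0.0, -96.8]
force: [-0.4, -0.0, -0.6]
opening: 0.0005
gripper_force: 0.0
```

Emit:
move_arm(motion=[[[0,0,0],[0,0,0],0.78],[[0,0,0],[0,0,0],0.78],[[0,0,0],[0,0,0],0.78],[[0,0,0],[0,0,0],0.78],[[0,0,0],[0,0,0],0.78]])

```text
clock: 9.15
tool_pos: [0.4585, -0.1846, 0.0441]
orientation: [-179.9, 0.0, -96.8]
force: [1.7, 0.3, -1.2]
opening: 0.019
gripper_force: 0.6
```

```bash
python3 - <<'E'
from h import *
to(.470,0,.043,-94)
to(.598,.18,.043,-94)
E
```

```text
shift [-184.6   10.5    1.1] turn [-0.11  0.   -2.84] rows 4.4
shift [-378.6  -95.2    1.3] turn [-0.11  0.   -2.84] rows 9.4
```

Emit:
move_arm(motion=[[[0,0,0],[0,0,0],0.72],[[0,0,0],[0,0,0],0.72],[[0,0,0],[0,0,0],0.72]])

```text
clock: 9.4
tool_pos: [0.4586, -0.1847, 0.0439]
orientation: [-179.9, -0.0, -96.8]
force: [2.5, -0.8, 1.4]
opening: 0.0218
gripper_force: 25.6
```

Emit:
move_arm(motion=[[[-8,-2,0],[0,0,0],0.72],[[-22,-5,0],[0,0,-0.5],0.72],[[-42,-10,0],[0,0,-1],0.72],[[-62,-15,0],[0,0,-1.5],0.72],[[-82,-20,0],[0,0,-2],0.72],[[-102,-25,0],[0,0,-2.5],0.72],[[-122,-30,0],[0,0,-3],0.72],[[-142,-35,0],[0,0,-3.5],0.72],[[-160,-40,0],[0,0,-4],0.72],[[-170,-42,0],[0,0,-4],0.72]])

```text
clock: 10.23
tool_pos: [0.5193, -0.0199, 0.0435]
orientation: [179.9, -0.1, -92.8]
force: [-1.2, -7.9, 7.3]
opening: 0.0242
gripper_force: 16.0
```

```bash
cat >> h.py <<'E'
def st():
    o=ctrl.get_obs();print(round(o["clock"],2),o["tool_pos"].round(4),o["orientation"].round(1),"F",o["force"].round(1),"M",o["moment"].round(2),"op",round(o["opening"],4),round(o["gripper_force"],1))
E
python3 - <<'E'
from h import *
st();to(.595,.172,.043,-93)
s=ctrl.snapshot("top")
for r in rings(s):print(r)
s=ctrl.snapshot("wrist")
m=rust(s["color"]);m[:,500:]=0;m[290:]=0;m[:,:170]=0
ys,xs=np.nonzero(m);
for y in range(0,290,30):
    x=np.nonzero(m[y])[0]; print(y,(x.min(),x.max()) if len(x) else None)
E
```

```text
10.23 [ 0.5193 -0.0199  0.0435] [ 1.799e+02 -1.000e-01 -9.280e+01] F [-1.2 -7.9  7.3] M [-2.56  0.53  0.  ] op 0.0242 16.0
shift [-195.4  -66.3    0.2] turn [ 0.09 -0.07  0.22] rows 4.9
0 (np.int64(260), np.int64(415))
30 (np.int64(247), np.int64(427))
60 (np.int64(277), np.int64(432))
90 (np.int64(353), np.int64(431))
120 (np.int64(283), np.int64(398))
150 (np.int64(280), np.int64(404))
180 (np.int64(268), np.int64(377))
210 (np.int64(270), np.int64(374))
240 (np.int64(263), np.int64(347))
270 (np.int64(355), np.int64(355))
```

Emit:
move_arm(motion=[[[-10,-4,0],[0,0,0],0.72],[[-26,-10,0],[0,0,0],0.72],[[-46,-17,0],[0,0,0],0.72],[[-66,-24,0],[0,0,0],0.72],[[-86,-31,0],[0,0,0],0.72],[[-106,-38,0],[0,0,0],0.72],[[-126,-46,0],[0,0,0],0.72],[[-146,-54,0],[0,0,0],0.72],[[-164,-61,0],[0,0,0],0.72],[[-176,-66,0],[0,0,0],0.72]])

```text
clock: 11.17
tool_pos: [0.5936, 0.1518, 0.0435]
orientation: [179.9, -0.1, -92.8]
force: [-2.9, -7.2, 9.0]
opening: 0.024
gripper_force: 16.4
```

```bash
python3 - <<'E'
from h import *
st()
s=ctrl.snapshot("top");w=ctrl.snapshot("wrist")
cv2.imwrite("pics/last_t.png",s["color"]);cv2.imwrite("pics/last_w.png",w["color"])
for n,q in(("top",s),("w",w)):
  m=rust(q["color"]); m=cv2.morphologyEx(m,cv2.MORPH_OPEN,np.ones((3,3)))
  cs,_=cv2.findContours(m,cv2.RETR_EXTERNAL,cv2.CHAIN_APPROX_NONE)
  print(n,[(int(cv2.contourArea(c)),cv2.boundingRect(c)) for c in cs if cv2.contourArea(c)>150])
E
```

```text
11.17 [0.5936 0.1518 0.0435] [ 1.799e+02 -1.000e-01 -9.280e+01] F [-2.9 -7.2  9. ] M [-2.78  0.97  0.06] op 0.024 16.4
top []
w []
```

Emit:
move_arm(motion=[[[-10,0,0],[0,0,0],0.72],[[-22,0,0],[0,0,0],0.72],[[-34,-1,0],[0,0,0],0.72],[[-44,-1,0],[0,0,0],0.72],[[-50,-1,0],[0,0,0],0.72],[[-53,-1,0],[0,0,0],0.72],[[-54,-1,0],[0,0,0],0.72]])

```text
clock: 11.85
tool_pos: [0.5971, 0.2045, 0.0435]
orientation: [179.9, -0.1, -92.9]
force: [-0.7, -7.7, 7.4]
opening: 0.0242
gripper_force: 16.0
```

Emit:
move_arm(motion=[[[-2,0,0],[0,0,0],0.72],[[-4,0,0],[0,0,0],0.72],[[-4,0,0],[0,0,0],0.72]])

```text
clock: 12.1
tool_pos: [0.5973, 0.2082, 0.0435]
orientation: [179.9, -0.1, -92.9]
force: [-0.4, -5.6, 7.5]
opening: 0.0243
gripper_force: 16.0
```

Emit:
move_arm(motion=[[[-2,0,0],[0,0,0],0.72],[[-4,0,0],[0,0,0],0.72],[[-4,0,0],[0,0,0],0.72]])

```text
clock: 12.35
tool_pos: [0.5975, 0.2121, 0.0435]
orientation: [179.9, -0.1, -92.9]
force: [-0.2, -6.1, 6.5]
opening: 0.0242
gripper_force: 16.0
```

Not in contact yet, so I keep pressing in small steps.

Emit:
move_arm(motion=[[[-1,0,0],[0,0,0],0.72],[[-2,0,0],[0,0,0],0.72],[[-3,0,0],[0,0,0],0.72],[[-3,0,0],[0,0,0],0.72]])

```text
clock: 12.68
tool_pos: [0.5976, 0.2146, 0.0436]
orientation: [179.9, -0.2, -92.9]
force: [-0.1, -7.6, 7.7]
opening: 0.0244
gripper_force: 16.0
```

Emit:
move_arm(motion=[[[-1,0,0],[0,0,0],0.72],[[-2,0,0],[0,0,0],0.72],[[-2,0,0],[0,0,0],0.72]])

```text
clock: 12.93
tool_pos: [0.5975, 0.215, 0.0435]
orientation: [179.8, -0.3, -92.9]
force: [0.7, -14.6, 8.0]
opening: 0.0243
gripper_force: 16.4
```

Emit:
move_arm(motion=[[[-1,0,0],[0,0,0],0.72],[[-2,0,0],[0,0,0],0.72],[[-2,0,0],[0,0,0],0.72]])

```text
clock: 13.18
tool_pos: [0.5975, 0.2154, 0.0435]
orientation: [179.8, -0.4, -92.9]
force: [3.6, -21.2, 9.3]
opening: 0.0244
gripper_force: 17.5
```

Emit:
move_arm(motion=[[[4,0,0],[0,0,0],1],[[4,0,0],[0,0,0],1],[[4,0,0],[0,0,0],1],[[4,0,0],[0,0,0],1],[[2,0,0],[0,0,0],1],[[-1,0,0],[0,0,0],1],[[-4,0,0],[0,0,0],1],[[-6,0,0],[0,0,0],1],[[-7,0,0],[0,0,0],1],[[-7,0,0],[0,0,0],1]])

```text
clock: 14.02
tool_pos: [0.5987, 0.2276, 0.0431]
orientation: [180.0, -0.0, -92.8]
force: [-0.3, -1.8, -1.0]
opening: 0.0004
gripper_force: 0.7
```

Emit:
move_arm(motion=[[[-1,0,0],[0,0,0],1],[[-3,0,0],[0,0,0],1],[[-3,0,0],[0,0,0],1]])

```text
clock: 14.27
tool_pos: [0.5986, 0.2293, 0.0429]
orientation: [179.9, -0.1, -92.9]
force: [1.1, -6.5, -0.5]
opening: 0.0005
gripper_force: 2.9
```

Emit:
move_arm(motion=[[[-1,0,0],[0,0,0],1],[[-2,0,0],[0,0,0],1],[[-3,0,0],[0,0,0],1],[[-3,0,0],[0,0,0],1]])

```text
clock: 14.6
tool_pos: [0.5986, 0.2301, 0.0427]
orientation: [179.8, -0.3, -92.9]
force: [2.6, -14.6, -0.8]
opening: 0.0001
gripper_force: 6.9
```

Emit:
move_arm(motion=[[[-2,0,0],[0,0,0],1],[[-3,0,0],[0,0,0],1],[[-3,0,0],[0,0,0],1]])

```text
clock: 14.85
tool_pos: [0.5985, 0.2306, 0.0427]
orientation: [179.8, -0.5, -92.9]
force: [6.0, -24.6, 1.7]
opening: 0.0002
gripper_force: 12.0
```

Emit:
move_arm(motion=[[[8,0,0],[0,0,0],1],[[18,0,0],[0,0,0],1],[[18,0,0],[0,0,0],1],[[18,0,-40],[0,0,0],1],[[18,0,-80],[0,0,0],1],[[18,0,-120],[0,0,0],1],[[18,0,-150],[0,0,0],1],[[18,0,-150],[0,0,0],1],[[18,0,-150],[0,0,0],1]])

```text
clock: 15.6
tool_pos: [0.5997, 0.2201, 0.1965]
orientation: [-179.7, 0.2, -92.8]
force: [-0.4, -0.0, -1.0]
opening: 0.0005
gripper_force: 0.0
```

```bash
python3 - <<'E'
from h import *
st();to(.653,-.1895,.19,-80.4)
w=ctrl.snapshot("wrist");s=ctrl.snapshot("top");cv2.imwrite("pics/w5.png",w["color"])
# horizontal profiles of wrist image through the ring
g=cv2.cvtColor(w["color"],cv2.COLOR_BGR2HSV)
m=((g[...,0]<15)&(g[...,1]>80)).astype(np.uint8)*255;m[290:]=0
cs,hi=cv2.findContours(m,cv2.RETR_CCOMP,cv2.CHAIN_APPROX_NONE)
for i,c in enumerate(cs):
    if cv2.contourArea(c)>200: print(hi[0][i][3],cv2.contourArea(c),cv2.boundingRect(c),[tuple(np.round(v,1)) if np.ndim(v) else v for v in cv2.fitEllipse(c)])
E
```

```text
15.6 [0.5997 0.2201 0.1965] [-179.7    0.2  -92.8] F [-0.4 -0.  -1. ] M [-0.    0.15  0.  ] op 0.0005 0.0
shift [406.5 -73.3   5.2] turn [ -0.3    0.21 -12.41] rows 9.9
-1 18210.0 (252, 26, 116, 250) [(np.float64(315.3), np.float64(163.8)), (np.float64(95.9), np.float64(271.3)), 0.198979452252388]
141 4449.0 (274, 184, 85, 69) [(np.float64(315.9), np.float64(219.2)), (np.float64(67.0), np.float64(87.1)), 87.02694702148438]
-1 7314.0 (591, 0, 49, 290) [(np.float64(621.8), np.float64(187.0)), (np.float64(38.2), np.float64(326.8)), 4.105438709259033]
```

Emit:
move_arm(motion=[[[407,-73,6],[0,0,-12.4],1],[[407,-73,6],[0,0,-12.4],1],[[407,-73,6],[0,0,-12.4],1],[[407,-73,6],[0,0,-12.4],1],[[407,-73,6],[0,0,-12.4],1],[[407,-73,6],[0,0,-12.4],1],[[407,-73,6],[0,0,-12.4],1],[[407,-73,6],[0,0,-12.4],1],[[407,-73,6],[0,0,-12.4],1],[[407,-73,6],[0,0,-12.4],1]])

```text
clock: 16.53
tool_pos: [0.6506, -0.1935, 0.1855]
orientation: [179.9, 0.0, -80.4]
force: [1.0, -0.0, 0.2]
opening: 0.0003
gripper_force: 0.0
```

Emit:
move_arm(motion=[[[0,0,0],[0,0,0],1],[[0,0,0],[0,0,0],1],[[0,0,0],[0,0,0],1]])

```text
clock: 16.78
tool_pos: [0.6506, -0.1916, 0.1856]
orientation: [179.9, 0.0, -80.5]
force: [-0.3, -0.2, -0.4]
opening: 0.0002
gripper_force: 0.0
```

```bash
cat >> h.py <<'E'
def wring(w):
    g=cv2.cvtColor(w["color"],cv2.COLOR_BGR2HSV)
    m=((g[...,0]<15)&(g[...,1]>80)).astype(np.uint8)*255;m[290:]=0
    cs,hi=cv2.findContours(m,cv2.RETR_CCOMP,cv2.CHAIN_APPROX_NONE)
    for i,c in enumerate(cs):
        a=cv2.contourArea(c)
        if a>300: print(hi[0][i][3],a,cv2.boundingRect(c),cv2.fitEllipse(c))
    return m
E
python3 - <<'E'
from h import *
st()
w=ctrl.snapshot("wrist");m=wring(w)
for y in range(10,290,15):
    x=np.nonzero(m[y])[0]; print(y,[(int(r[0]),int(r[-1])) for r in np.split(x,np.nonzero(np.diff(x)>2)[0]+1) if len(r)>3])
E
```

```text
16.78 [ 0.6506 -0.1916  0.1856] [179.9   0.  -80.5] F [-0.3 -0.2 -0.4] M [0.11 0.15 0.03] op 0.0002 0.0
-1 1454.0 (259, 223, 99, 67) ((305.4039001464844, 239.6052703857422), (83.44253540039062, 98.96012115478516), 88.68643951416016)
-1 4944.0 (239, 111, 115, 132) ((296.25048828125, 184.9414520263672), (92.71039581298828, 125.4928970336914), 15.702471733093262)
10 []
25 [(30, 37), (58, 64)]
40 [(58, 63)]
55 []
70 [(69, 75)]
85 []
100 [(63, 67)]
115 [(296, 318)]
130 [(296, 318)]
145 [(285, 327)]
160 [(41, 47), (296, 314)]
175 [(249, 305), (313, 318), (322, 326)]
190 [(247, 259), (266, 281), (285, 298), (301, 336)]
205 [(16, 21), (41, 45), (257, 260), (265, 280), (330, 336)]
220 [(68, 73), (257, 266)]
235 [(256, 261), (347, 357)]
250 [(254, 260), (347, 355)]
265 [(67, 70), (261, 268), (307, 311), (339, 349)]
280 [(274, 295), (308, 336)]
```

```bash
python3 - <<'E'
from h import *
w=ctrl.snapshot("wrist");g=cv2.cvtColor(w["color"],cv2.COLOR_BGR2GRAY)
m=((lambda h:((h[...,0]<18)|(h[...,0]>170))&(h[...,1]>45))(cv2.cvtColor(w["color"],cv2.COLOR_BGR2HSV)))
x=np.nonzero(m[:300,306])[0];print("col306",x[x>150].tolist()[-30:])
for r in (230,238,245): x=np.nonzero(m[r,200:420])[0]+200;print(r,x.min(),x.max())
c=ray(w,(305.5,237),.053);print(c,[np.linalg.norm(ray(w,p,.053)-c) for p in [(254,240),(356,240),(305,287)]])
t=ray(w,(307,122),.031);d=c-t;print(t,np.degrees(np.arctan2(-d[0],d[1])))
to(c[0],c[1],.03,-81)
cv2.imwrite("pics/w6.png",w["color"])
E
```

```text
col306 [260, 261, 262, 263, 264, 265, 266, 267, 268, 269, 270, 271, 272, 273, 274, 275, 276, 277, 278, 279, 280, 281, 282, 283, 284, 285, 286, 287, 288, 289]
230 253 357
238 253 358
245 254 357
[ 0.65694778 -0.190797  ] [np.float64(0.03606870669335333), np.float64(0.03533402945698007), np.float64(0.037548610416813885)]
[ 0.66875384 -0.26723192] 8.780458051301876
shift [  1.4  -5.9 156.5] turn [0.07 0.03 0.61] rows 3.8
```

Emit:
move_arm(motion=[[[1.5,-5,40],[0,0,0],1],[[1.5,-5,80],[0,0,0],1],[[1.5,-5,105],[0,0,0],1],[[1.5,-5,120],[0,0,0],1],[[1.5,-5,132],[0,0,0],1],[[1.5,-5,144],[0,0,0],1],[[1.5,-5,154],[0,0,0],1],[[1.5,-5,156],[0,0,0],1],[[1.5,-5,156],[0,0,0],1]])

```text
clock: 17.63
tool_pos: [0.6565, -0.1919, 0.0312]
orientation: [180.0, 0.0, -80.4]
force: [-0.7, 0.1, 0.2]
opening: 0.0005
gripper_force: 0.0
```

Emit:
move_arm(motion=[[[0,0,0],[0,0,0],0.72],[[0,0,0],[0,0,0],0.72],[[0,0,0],[0,0,0],0.72],[[0,0,0],[0,0,0],0.72],[[0,0,0],[0,0,0],0.72],[[0,0,0],[0,0,0],0.72]])

```text
clock: 18.13
tool_pos: [0.6574, -0.1924, 0.0324]
orientation: [-179.9, -0.0, -80.4]
force: [1.2, -1.2, 3.7]
opening: 0.0162
gripper_force: 25.6
```

```bash
python3 - <<'E'
from h import *
st();to(.55,-.10,.03,-88);to(.4455,.17,.03,-93)
E
```

```text
18.13 [ 0.6574 -0.1924  0.0324] [-179.9   -0.   -80.4] F [ 1.2 -1.2  3.7] M [-0.46 -0.4  -0.03] op 0.0162 25.6
shift [-109.    90.6    2.1] turn [-0.11 -0.04  7.57] rows 3.4
shift [-392.6  148.7    1.8] turn [-0.12 -0.03 12.57] rows 10.1
```

Emit:
move_arm(motion=[[[0,0,0],[0,0,0],1],[[0,0,0],[0,0,0],1],[[0,0,0],[0,0,0],1],[[-3,0,0],[0,0,0],1],[[-6,0,0],[0,0,0],0.72],[[-6,0,0],[0,0,0],0.72],[[-6,0,0],[0,0,0],0.72],[[-6,0,0],[0,0,0],0.72],[[-6,0,0],[0,0,0],0.72],[[-6,0,0],[0,0,0],0.72]])

```text
clock: 18.97
tool_pos: [0.6553, -0.186, 0.0311]
orientation: [180.0, 0.0, -80.5]
force: [-0.4, 1.4, -0.7]
opening: 0.019
gripper_force: 25.1
```

Emit:
move_arm(motion=[[[-8,4,0],[0,0,0.5],0.72],[[-22,14,0],[0,0,1.5],0.72],[[-40,28,0],[0,0,3],0.72],[[-56,42,0],[0,0,4.5],0.72],[[-70,56,0],[0,0,6],0.72],[[-84,70,0],[0,0,7.5],0.72],[[-98,84,0],[0,0,9],0.72],[[-112,98,0],[0,0,10.5],0.72],[[-122,108,0],[0,0,12],0.72],[[-127,113,0],[0,0,13],0.72]])

```text
clock: 19.8
tool_pos: [0.5207, -0.0791, 0.0314]
orientation: [179.9, -0.0, -93.5]
force: [-0.2, -0.5, -3.7]
opening: 0.0187
gripper_force: 25.6
```

```bash
python3 - <<'E'
from h import *
st();to(.448,-.02,.031,-93.5)
w=ctrl.snapshot("wrist");m=wring(w)
for y in range(10,290,20):
    x=np.nonzero(m[y])[0]; print(y,[(int(r[0]),int(r[-1])) for r in np.split(x,np.nonzero(np.diff(x)>2)[0]+1) if len(r)>3])
E
```

```text
19.8 [ 0.5207 -0.0791  0.0314] [179.9  -0.  -93.5] F [-0.2 -0.5 -3.7] M [-0.18 -0.08  0.04] op 0.0187 25.6
shift [-54.5  76.2   0.4] turn [ 0.06 -0.   -0.04] rows 2.2
-1 26355.5 (176, 76, 254, 214) ((306.2576599121094, 209.60568237304688), (211.8539276123047, 234.8149871826172), 53.0811653137207)
10 []
30 []
50 []
70 []
90 [(293, 344)]
110 [(292, 343)]
130 [(292, 343)]
150 [(272, 363)]
170 [(272, 362)]
190 [(292, 341)]
210 [(209, 410)]
230 [(185, 429)]
250 [(182, 428)]
270 [(177, 395)]
```

Emit:
move_arm(motion=[[[0,0,1.5],[0,0,0],0.72],[[-8,12,1.5],[0,0,0],0.72],[[-20,28,1.5],[0,0,0],0.72],[[-32,45,1.5],[0,0,0],0.72],[[-44,60,1.5],[0,0,0],0.72],[[-52,71,1.5],[0,0,0],0.72],[[-56,75,1.5],[0,0,0],0.72],[[-60,76,1.5],[0,0,0],0.72]])

```text
clock: 20.52
tool_pos: [0.4512, -0.0153, 0.0306]
orientation: [-179.9, -0.0, -93.4]
force: [0.7, -7.5, 8.1]
opening: 0.0197
gripper_force: 28.6
```

```bash
python3 - <<'E'
from h import *
st();to(.4455,.18,.031,-93.5)
E
```

```text
20.52 [ 0.4512 -0.0153  0.0306] [-179.9   -0.   -93.4] F [ 0.7 -7.5  8.1] M [-2.15 -0.06 -0.03] op 0.0197 28.6
shift [-194.6   17.2   -0.4] turn [-0.06 -0.01  0.13] rows 4.7
```

Emit:
move_arm(motion=[[[-10,1,0],[0,0,0],0.72],[[-28,2,0],[0,0,0],0.72],[[-48,4,0],[0,0,0],0.72],[[-68,6,0],[0,0,0],0.72],[[-90,8,0],[0,0,0],0.72],[[-112,10,0],[0,0,0],0.72],[[-134,12,0],[0,0,0],0.72],[[-156,14,0],[0,0,0],0.72],[[-176,16,0],[0,0,0],0.72],[[-192,17,0],[0,0,0],0.72]])

```text
clock: 21.35
tool_pos: [0.4458, 0.1775, 0.0305]
orientation: [180.0, -0.1, -93.4]
force: [0.2, -10.4, 15.0]
opening: 0.0197
gripper_force: 29.9
```

```bash
python3 - <<'E'
from h import *
st();to(.4485,.218,.031,-93.5)
E
```

```text
21.35 [0.4458 0.1775 0.0305] [ 1.80e+02 -1.00e-01 -9.34e+01] F [  0.2 -10.4  15. ] M [-3.37 -0.1  -0.05] op 0.0197 29.9
shift [-40.6  -0.3  -0.6] turn [ 0.02 -0.11  0.08] rows 1.0
```

Emit:
move_arm(motion=[[[-10,0,0],[0,0,0],0.72],[[-20,0,-0.3],[0,0,0],0.72],[[-28,0,-0.3],[0,0,0],0.72],[[-34,0,-0.3],[0,0,0],0.72],[[-37,0,-0.3],[0,0,0],0.72],[[-38,0,-0.3],[0,0,0],0.72]])

```text
clock: 21.85
tool_pos: [0.448, 0.2143, 0.0306]
orientation: [180.0, -0.1, -93.4]
force: [-0.0, -9.3, 11.6]
opening: 0.0199
gripper_force: 29.5
```

Emit:
move_arm(motion=[[[-2,0,0],[0,0,0],0.72],[[-4,0,0],[0,0,0],0.72],[[-4,0,0],[0,0,0],0.72]])

```text
clock: 22.1
tool_pos: [0.4482, 0.218, 0.0306]
orientation: [179.9, -0.1, -93.5]
force: [-0.9, -7.6, 13.0]
opening: 0.0196
gripper_force: 29.1
```

Emit:
move_arm(motion=[[[-2,0,0],[0,0,0],0.72],[[-4,0,0],[0,0,0],0.72],[[-4,0,0],[0,0,0],0.72]])

```text
clock: 22.35
tool_pos: [0.4484, 0.2219, 0.0306]
orientation: [179.9, -0.1, -93.5]
force: [-1.5, -8.2, 12.8]
opening: 0.0197
gripper_force: 29.2
```

Emit:
move_arm(motion=[[[-1,0,0],[0,0,0],0.72],[[-3,0,0],[0,0,0],0.72],[[-3,0,0],[0,0,0],0.72]])

```text
clock: 22.6
tool_pos: [0.4486, 0.2248, 0.0306]
orientation: [179.9, -0.1, -93.5]
force: [-1.0, -7.2, 13.0]
opening: 0.0196
gripper_force: 29.3
```

Emit:
move_arm(motion=[[[-1,0,0],[0,0,0],0.72],[[-3,0,0],[0,0,0],0.72],[[-3,0,0],[0,0,0],0.72]])

```text
clock: 22.85
tool_pos: [0.4488, 0.2278, 0.0306]
orientation: [179.9, -0.1, -93.5]
force: [-1.4, -8.1, 13.0]
opening: 0.0198
gripper_force: 29.3
```

Emit:
move_arm(motion=[[[-1,0,0],[0,0,0],0.72],[[-2,0,0],[0,0,0],0.72],[[-2,0,0],[0,0,0],0.72]])

```text
clock: 23.1
tool_pos: [0.4489, 0.2296, 0.0306]
orientation: [179.9, -0.2, -93.5]
force: [-1.6, -9.1, 12.5]
opening: 0.0201
gripper_force: 29.5
```

Emit:
move_arm(motion=[[[-1,0,0],[0,0,0],0.72],[[-3,0,0],[0,0,0],0.72],[[-3,0,0],[0,0,0],0.72]])

```text
clock: 23.35
tool_pos: [0.4487, 0.2301, 0.0305]
orientation: [179.9, -0.4, -93.4]
force: [4.0, -20.2, 17.3]
opening: 0.0201
gripper_force: 32.3
```

Emit:
move_arm(motion=[[[-1,0,0],[0,0,0],0.72],[[-2,0,0],[0,0,0],0.72],[[-2,0,0],[0,0,0],0.72]])

```text
clock: 23.6
tool_pos: [0.4487, 0.2304, 0.0306]
orientation: [179.8, -0.5, -93.5]
force: [8.2, -27.8, 20.9]
opening: 0.0195
gripper_force: 34.2
```

Emit:
move_arm(motion=[[[-1,0,0],[0,0,0],0.72],[[-2,0,0],[0,0,0],0.72],[[-2,0,0],[0,0,0],0.72]])

```text
clock: 23.85
tool_pos: [0.4486, 0.2306, 0.0306]
orientation: [179.8, -0.7, -93.5]
force: [11.6, -36.5, 23.1]
opening: 0.0194
gripper_force: 36.3
```

Contact reached. Now I loosen the fingers and press once more with them closed, so the ring can centre itself.

Emit:
move_arm(motion=[[[7,0,0],[0,0,0],1],[[8,0,0],[0,0,0],1],[[8,0,0],[0,0,0],1],[[8,0,0],[0,0,0],1],[[4,0,0],[0,0,0],1],[[1,0,0],[0,0,0],1],[[-1,0,0],[0,0,0],1],[[-2,0,0],[0,0,0],1],[[-3,0,0],[0,0,0],1],[[-3,0,0],[0,0,0],1]])

```text
clock: 24.68
tool_pos: [0.4488, 0.2409, 0.03]
orientation: [180.0, -0.1, -93.4]
force: [1.7, -3.0, 0.1]
opening: 0.0004
gripper_force: 1.8
```

Emit:
move_arm(motion=[[[-2,0,0],[0,0,0],1],[[-4,0,0],[0,0,0],1],[[-4,0,0],[0,0,0],1]])

```text
clock: 24.93
tool_pos: [0.4485, 0.2418, 0.0298]
orientation: [179.9, -0.3, -93.4]
force: [7.5, -16.2, 5.0]
opening: 0.0001
gripper_force: 8.2
```

Emit:
move_arm(motion=[[[-1,0,0],[0,0,0],1],[[-3,0,0],[0,0,0],1],[[-3,0,0],[0,0,0],1]])

```text
clock: 25.18
tool_pos: [0.4483, 0.2423, 0.0298]
orientation: [179.8, -0.5, -93.5]
force: [10.9, -27.0, 9.6]
opening: 0.0006
gripper_force: 13.4
```

Emit:
move_arm(motion=[[[3,-1,0],[0,0,0],1],[[3,-3,0],[0,0,0],1],[[1,-3,0],[0,0,0],1],[[0,-3,0],[0,0,0],1],[[0,-3,0],[0,0,0],1]])

```text
clock: 25.6
tool_pos: [0.4503, 0.2425, 0.0295]
orientation: [179.7, -0.5, -93.5]
force: [3.5, -22.8, 8.1]
opening: 0.0002
gripper_force: 11.3
```

```bash
python3 - <<'E'
from h import *
st()
E
```

```text
25.6 [0.4503 0.2425 0.0295] [179.7  -0.5 -93.5] F [  3.5 -22.8   8.1] M [-7.18 -1.04  0.02] op 0.0002 11.3
```

Emit:
move_arm(motion=[[[0,-1.5,0],[0,0,0],1],[[0,-3,0],[0,0,0],1],[[0,-3,0],[0,0,0],1]])

```text
clock: 25.85
tool_pos: [0.4512, 0.2422, 0.029]
orientation: [179.5, -0.5, -93.6]
force: [-11.3, -14.9, 12.9]
opening: 0.0004
gripper_force: 10.5
```

Emit:
move_arm(motion=[[[0,2,0],[0,0,0],1],[[-2,2,0],[0,0,0],1],[[-3,2,0],[0,0,0],1],[[-3,2,0],[0,0,0],1]])

```text
clock: 26.18
tool_pos: [0.4506, 0.2429, 0.0291]
orientation: [179.6, -0.7, -93.6]
force: [7.3, -30.6, 11.7]
opening: 0.0002
gripper_force: 16.4
```

Emit:
move_arm(motion=[[[8,0,0],[0,0,0],1],[[20,0,0],[0,0,0],1],[[20,0,0],[0,0,0],1],[[20,0,-40],[0,0,0],1],[[20,0,-80],[0,0,0],1],[[20,0,-120],[0,0,0],1],[[20,0,-158],[0,0,0],1],[[20,0,-158],[0,0,0],1],[[20,0,-158],[0,0,0],1]])

```text
clock: 26.93
tool_pos: [0.4538, 0.233, 0.1913]
orientation: [-179.7, 0.3, -93.4]
force: [0.0, -1.5, -0.8]
opening: 0.0004
gripper_force: 0.0
```

```bash
python3 - <<'E'
from h import *
st()
w=ctrl.snapshot("wrist");cv2.imwrite("pics/w7.png",w["color"]);m=wring(w)
for p in [(316,219)]:pass
to(.40,-.15,.3,-93.5)
E
```

```text
26.93 [0.4538 0.233  0.1913] [-179.7    0.3  -93.4] F [ 0.  -1.5 -0.8] M [-0.02  0.12 -0.04] op 0.0004 0.0
-1 11537.5 (256, 100, 118, 178) ((317.99615478515625, 202.08143615722656), (100.69293212890625, 168.20108032226562), 177.5561065673828)
1532 4519.5 (278, 185, 86, 70) ((321.03656005859375, 220.396728515625), (67.82367706298828, 89.08639526367188), 92.68461608886719)
-1 694.5 (535, 54, 23, 164) ((545.5006713867188, 133.32579040527344), (16.083370208740234, 133.3577880859375), 1.7886849641799927)
-1 22244.0 (37, 22, 138, 250) ((103.35652923583984, 146.41485595703125), (111.9341812133789, 265.9750061035156), 170.13671875)
2380 2381.5 (102, 181, 54, 66) ((128.83290100097656, 214.279052734375), (43.59699249267578, 69.8927230834961), 148.24481201171875)
-1 3614.5 (441, 0, 44, 210) ((457.19012451171875, 71.16336059570312), (30.423673629760742, 232.7422332763672), 4.351866245269775)
shift [ 384.2   29.7 -111.9] turn [-0.11  0.18  0.07] rows 9.6
```

Emit:
move_arm(motion=[[[384,0,-110],[0,0,0],1],[[384,0,-110],[0,0,0],1],[[384,0,-110],[0,0,0],1],[[384,0,-110],[0,0,0],1],[[384,0,-110],[0,0,0],1],[[384,0,-110],[0,0,0],1],[[384,0,-110],[0,0,0],1],[[384,0,-110],[0,0,0],1],[[384,0,-110],[0,0,0],1],[[384,0,-110],[0,0,0],1]])

```text
clock: 27.82
tool_pos: [0.4289, -0.1549, 0.2982]
orientation: [180.0, -0.0, -93.5]
force: [0.7, -0.6, -0.2]
opening: 0.0001
gripper_force: 0.0
```

Emit:
move_arm(motion=[[[250,60,0],[0,0,0],1],[[250,60,0],[0,0,0],1],[[250,60,0],[0,0,0],1],[[250,60,0],[0,0,0],1],[[250,60,0],[0,0,0],1],[[250,60,0],[0,0,0],1],[[250,60,0],[0,0,0],1]])

```text
clock: 28.4
tool_pos: [0.3526, -0.4023, 0.2959]
orientation: [179.8, 0.1, -93.6]
force: [1.1, 0.1, 0.8]
opening: 0.0005
gripper_force: 0.0
```

```bash
python3 - <<'E'
from h import *
st()
t=ctrl.snapshot("top");c=ctrl.snapshot("scene")
cv2.imwrite("pics/fin.png",np.hstack([cv2.resize(t["color"][85:315,65:285],None,fx=2.4,fy=2.4,interpolation=cv2.INTER_CUBIC)[:552],cv2.copyMakeBorder(cv2.resize(c["color"][200:360,340:500],None,fx=1.7,fy=1.7),0,280,0,0,cv2.BORDER_CONSTANT)]))
E
```

```text
28.4 [ 0.3526 -0.4023  0.2959] [ 1.798e+02  1.000e-01 -9.360e+01] F [1.1 0.1 0.8] M [ 0.11 -0.04 -0.03] op 0.0005 0.0
```

View pics/fin.png

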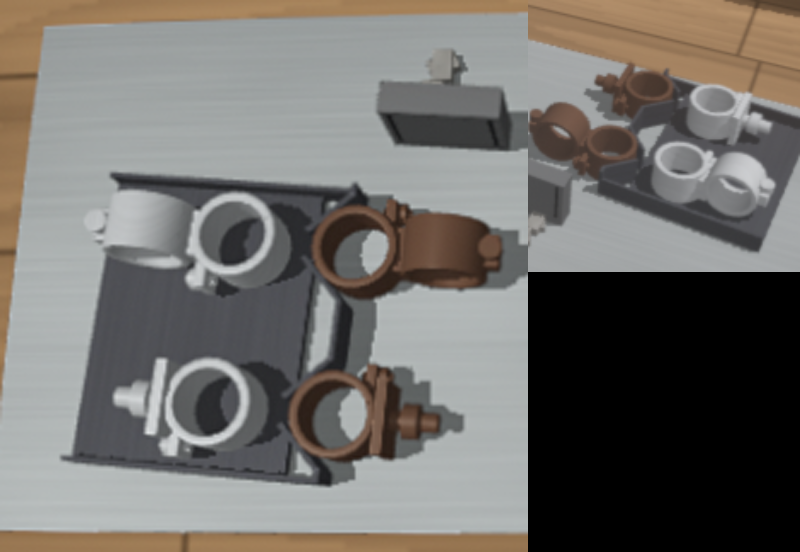

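The last view shows both couplers in their notches: double rim at crop (355,249), half rim at (330,415). The block stands past the end with the chips beyond it. One numerical check of the ring positions:

```bash
python3 - <<'E'
from h import *
t=ctrl.snapshot("top")
def hole(x0,x1,y0,y1):
    g=cv2.cvtColor(t["color"],cv2.COLOR_BGR2HSV);m=((g[...,0]<15)&(g[...,1]>80)).astype(np.uint8)*255
    q=np.zeros_like(m);q[y0:y1,x0:x1]=m[y0:y1,x0:x1];q=cv2.morphologyEx(q,cv2.MORPH_CLOSE,np.ones((3,3)))
    cs,_=cv2.findContours(q,cv2.RETR_EXTERNAL,cv2.CHAIN_APPROX_NONE);c=max(cs,key=cv2.contourArea);return cv2.boundingRect(c)
print(hole(185,285,165,215),hole(175,270,230,290))
f=lambda p:ray(t,(65+p[0]/2.4,85+p[1]/2.4),.053)
d,h=f((355,249)),f((330,415));print(d,h,np.linalg.norm(d-h),np.degrees(np.arctan2((d-h)[1],(d-h)[0])))
a,b=[ray(t,(65+p[0]/2.4,85+p[1]/2.4),.048) for p in((360,193),(327,480))]
u=(a-b)/np.linalg.norm(a-b);n=np.array([-u[1],u[0]]);o=(a+b)/2;print(np.linalg.norm(a-b),[((p-o)@u*1000,(p-o)@n*1000) for p in(d,h)])
E
```

```text
(195, 168, 79, 41) (185, 237, 63, 40)
[0.59293946 0.21482333] [0.44600775 0.23043629] 0.14775889844649015 -6.065485053722924
0.2561939864817024 [(np.float64(74.6465965835218), np.float64(-3.026208555418398)), (np.float64(-73.02344127631287), np.float64(2.097460890904801))]
```

The image check is only good to about 3 mm, and the double never had a side-to-side nudge. There's plenty of time, so I'll reseat it the same way.

```bash
python3 - <<'E'
from h import *
st();to(.598,.216,.2,-93.5)
E
```

```text
28.55 [ 0.354  -0.3985  0.2963] [ 1.799e+02  1.000e-01 -9.360e+01] F [ 0.2  0.3 -0.3] M [0.06 0.07 0.04] op 0.0004 0.0
shift [-628.4 -205.4   96.9] turn [ 0.14  0.1  -0.09] rows 16.0
```

Emit:
move_arm(motion=[[[-400,-150,40],[0,0,0],1],[[-400,-150,40],[0,0,0],1],[[-400,-150,40],[0,0,0],1],[[-400,-150,40],[0,0,0],1],[[-400,-150,40],[0,0,0],1],[[-400,-150,40],[0,0,0],1],[[-400,-150,40],[0,0,0],1],[[-400,-150,40],[0,0,0],1],[[-400,-150,40],[0,0,0],1],[[-400,-150,40],[0,0,0],1]])

```text
clock: 29.38
tool_pos: [0.5231, -0.0154, 0.2591]
orientation: [-180.0, 0.0, -93.3]
force: [0.3, -0.4, -0.0]
opening: 0.0004
gripper_force: 0.0
```

Emit:
move_arm(motion=[[[0,0,0],[0,0,0],1],[[-228,-55,57],[0,0,0],1],[[-228,-55,57],[0,0,0],1],[[-228,-55,57],[0,0,0],1],[[-228,-55,57],[0,0,0],1],[[-228,-55,57],[0,0,0],1],[[-228,-55,57],[0,0,0],1],[[-228,-55,57],[0,0,0],1],[[-228,-55,57],[0,0,0],1]])

```text
clock: 30.13
tool_pos: [0.5906, 0.208, 0.2005]
orientation: [179.9, -0.1, -93.2]
force: [-0.6, -0.5, -0.4]
opening: 0.0005
gripper_force: 0.0
```

```bash
python3 - <<'E'
from h import *
st();to(.5985,.2165,.042,-93.5)
w=ctrl.snapshot("wrist");wring(w)
E
```

```text
30.13 [0.5906 0.208  0.2005] [ 1.799e+02 -1.000e-01 -9.320e+01] F [-0.6 -0.5 -0.4] M [-0.03  0.11 -0.02] op 0.0005 0.0
shift [ -9.1  -7.8 158.5] turn [ 0.14 -0.09  0.3 ] rows 3.8
-1 4830.5 (436, 150, 113, 140) ((494.87335205078125, 227.01988220214844), (97.01789093017578, 127.85442352294922), 171.87814331054688)
-1 317.5 (494, 129, 22, 19) ((505.21697998046875, 137.57217407226562), (19.803089141845703, 21.72726821899414), 64.8385009765625)
-1 17111.5 (240, 50, 114, 240) ((301.1317443847656, 183.33563232421875), (93.19389343261719, 261.69635009765625), 179.61117553710938)
543 3959.5 (262, 202, 83, 63) ((303.2958068847656, 234.331298828125), (62.139747619628906, 84.21068572998047), 89.1417007446289)
-1 4698.5 (577, 0, 63, 290) ((614.3794555664062, 77.71956634521484), (29.72685432434082, 345.2107238769531), 9.32986831665039)
```

Emit:
move_arm(motion=[[[-9,-8,40],[0,0,0.3],1],[[-9,-8,80],[0,0,0.3],1],[[-9,-8,110],[0,0,0.3],1],[[-9,-8,130],[0,0,0.3],1],[[-9,-8,145],[0,0,0.3],1],[[-9,-8,157],[0,0,0.3],1],[[-9,-8,157],[0,0,0.3],1],[[-14,-8,157],[0,0,0.3],1],[[-18,-8,157],[0,0,0.3],1],[[-21,-8,157],[0,0,0.3],1]])

```text
clock: 31.02
tool_pos: [0.6021, 0.2266, 0.0471]
orientation: [-179.9, 0.1, -93.7]
force: [0.5, -0.1, -0.4]
opening: 0.0001
gripper_force: 0.0
```

Emit:
move_arm(motion=[[[-2,0,0],[0,0,0],1],[[-5,0,0],[0,0,0],1],[[-5,0,0],[0,0,0],1]])

```text
clock: 31.27
tool_pos: [0.6011, 0.2301, 0.0459]
orientation: [180.0, -0.1, -93.7]
force: [-1.6, -3.1, 2.4]
opening: 0.0005
gripper_force: 1.7
```

Emit:
move_arm(motion=[[[0,-1.5,0],[0,0,0],1],[[0,-3,0],[0,0,0],1],[[0,-3,0],[0,0,0],1]])

```text
clock: 31.52
tool_pos: [0.6028, 0.2292, 0.0449]
orientation: [179.8, -0.1, -93.8]
force: [-5.6, -3.5, 3.0]
opening: 0.0003
gripper_force: 3.1
```

Emit:
move_arm(motion=[[[0,-1.5,0],[0,0,0],1],[[0,-3,0],[0,0,0],1],[[0,-3,0],[0,0,0],1]])

```text
clock: 31.77
tool_pos: [0.6046, 0.2281, 0.0443]
orientation: [179.7, -0.2, -93.8]
force: [-8.7, -6.3, 2.3]
opening: 0.0003
gripper_force: 4.6
```

Emit:
move_arm(motion=[[[0,3,0],[0,0,0],1],[[0,5,0],[0,0,0],1],[[-2,5,0],[0,0,0],1],[[-4,5,0],[0,0,0],1],[[-5,5,0],[0,0,0],1],[[-5,5,0],[0,0,0],1]])

```text
clock: 32.27
tool_pos: [0.6012, 0.2308, 0.0449]
orientation: [179.7, -0.4, -93.8]
force: [0.4, -19.6, 4.4]
opening: 0.0005
gripper_force: 8.3
```

Emit:
move_arm(motion=[[[-1,1,0],[0,0,0],1],[[-2,2,0],[0,0,0],1],[[-2,2,0],[0,0,0],1]])

```text
clock: 32.52
tool_pos: [0.6006, 0.2314, 0.0449]
orientation: [179.8, -0.5, -93.9]
force: [7.7, -26.6, 1.4]
opening: 0.0004
gripper_force: 13.8
```

Pressed balanced (Fx≈0 at Fy≈-20 N) and did not move, and the two pressing points are 150 mm apart, so both are home. Retreat.

Emit:
move_arm(motion=[[[8,-1,0],[0,0,0],1],[[19,-1,0],[0,0,0],1],[[19,-1,0],[0,0,0],1],[[19,-1,-40],[0,0,0],1],[[19,-1,-80],[0,0,0],1],[[19,-1,-120],[0,0,0],1],[[19,-1,-160],[0,0,0],1],[[60,10,-200],[0,0,0],1],[[100,20,-220],[0,0,0],1],[[140,30,-220],[0,0,0],1]])

```text
clock: 33.35
tool_pos: [0.5687, 0.1179, 0.2668]
orientation: [-179.6, 0.2, -93.6]
force: [0.1, -0.9, 0.5]
opening: 0.0008
gripper_force: 0.0
```

Emit:
move_arm(motion=[[[200,40,0],[0,0,0],1],[[200,40,0],[0,0,0],1],[[200,40,0],[0,0,0],1],[[200,40,0],[0,0,0],1],[[200,40,0],[0,0,0],1],[[200,40,0],[0,0,0],1],[[200,40,0],[0,0,0],1]])

```text
clock: 33.93
tool_pos: [0.5142, -0.0814, 0.2631]
orientation: [-179.9, 0.1, -93.9]
force: [0.0, 0.3, -0.1]
opening: 0.0005
gripper_force: 0.0
```

```bash
python3 - <<'E'
from h import *
st();print(ctrl.close_job())
E
```

```text
33.93 [ 0.5142 -0.0814  0.2631] [-1.799e+02  1.000e-01 -9.390e+01] F [ 0.   0.3 -0.1] M [ 0.09  0.09 -0.02] op 0.0005 0.0
the job is handed in; nothing more can be done
None
```

The job is handed in at 33.9 s, no verdict returned: all three chips swept past the stand's +x end, the block standing released beyond it, and both couplers pressed home in their matching notches; during one slide the half's weight was briefly partly on the gripper (about 4 N, 0.3 mm rise).

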